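# Service the fume extractor's control unit and clip its cover on

### The arm

A 6-joint arm with a two-finger parallel gripper is mounted at the origin on a cart in front of the work surface, level with it; the furniture and walls round the work are solid. World frame = base frame: x ahead of the robot, y to its left, z up, the work surface at z = 0. Lengths are in mm, angles in rad, forces in N, time in s.
With the tool pointing down it reaches from about 400 to 825 mm from the base axis. Payload 7 kg.
Tool frame: the origin (TCP) lies between the finger pads; the fingertips stand ahead of it and the grasp point (between the pads) lies 5 mm behind it (finger_overhang is the z of the fingertips in the tool frame, in mm); z points along the fingers, y is the direction in which the jaws open and shut (so a half turn about z gives the same grasp; the last joint's range is limited). The gripper opens to 88 mm and grips with 3 to 60 N. Pads are 19 mm wide; open, the fingers measure 130 mm over their backs; the gripper's body (78 mm by 193 mm) begins 47 mm behind the grasp point.
Start: joints at [-0.951, 0.359, 0.012, 0, -1.224, -0.288], TCP at [219.851, -638.17, 240.561] pointing down, gripper open.
Joint ranges: [-3.07, 3.07], [-1.43, 2.12], [-1.02, 1.25], [-3.03, 1.67], [-3.05, -0], [-3.03, 3.03]. Speed limits (rad/s): [2.39, 2.39, 3.01, 3.14, 3.14, 3.14].

### API

Orientations are given as a rotation vector (axis times angle).
In Python, from rig import * gives the robot as it stands. Calls block until the motion is done:
- move_to(position, orientation): joint-space move of the TCP to a pose.
- move_straight(position, rot=None, vel=150): straight line of the TCP; rot=None keeps the orientation; vel is the mean speed in mm/s.
- goto_joints(angles): joint-space move.
- ungrasp() and close_gripper(grasp_force=None): open the fingers fully, or close them until they stop; grasp_force is the grip in N (None keeps the last).
- sleep(seconds).
- solve_ik(position, orientation): joint angles nearest the present ones, or None.
- read_camera(name): name is "scene" or "side" or "wrist"; returns the picture (384x512x3 uint8, blue, green, red); there is no depth.
- calibration(name): a dict with "intrinsics" (3x3 intrinsics, pixels), "world_from_camera" (4x4, takes a point from camera to world coordinates); the wrist camera has in their place "T_tool_cam" (4x4, takes a point from camera to tool coordinates, whose origin is the TCP and whose axes are the flange's). Camera axes: x right, y up, looking along -z (the intrinsics and any distortion apply to the point x, -y, -z); pixel columns grow to the right and rows downward; lengths in mm; the calibration is good to about 2 mm. A picture is of the moment at which its call begins: read the wrist's pose just before it. calibration takes no time and is no camera call.
A pose or a line that the arm cannot do raises PlanningError and nothing moves.
- finish_job(): hands the job in, once; it reports no verdict.
Readings, each from a call of its own:
- current_time(): time.
- current_qpos(): joint angles.
- current_dq(): joint speeds.
- current_tau(): joint torques, N m.
- current_eef_pos(): TCP position.
- current_tcp_rot(): TCP orientation.
- current_ft_force(): force on the tool from outside, world axes, zero at the start.
- current_ft_torque(): the same for the moment, N m.
- current_width(): finger opening in mm.
Only numpy, scipy, OpenCV 4.12 (cv2) and the standard library are available. Lean on these libraries where they do the work, as an engineer would, in place of code of your own. Each camera call takes 0.05 s, during which the arm holds its last target.

### The job

The filter of the soldering fume extractor has been changed: on its grey control unit press the three keys one at a time, fully down and letting each come up again, first the square key, then the round one, then the bar-shaped one. Then take the loose cover that lies on the bench by its rib, set it over the key panel and press it down until both ends snap past their catches and it sits flush all round, and keep pressing. Finish while still pressing the cover down firmly; leave the other things on the bench where they are.

Things in the scene. Friction and masses are not known exactly. Their poses are not given: they have to be found in the camera images.
- panel_top (a point): centre of the flat top of the raised aluminium key panel of the fixed control unit, 50 mm above the bench. z is up, y along the length of panel and unit, x across. Panel 66 mm (x) x 120 mm (y), 18 mm above the housing top, top edges rounded 4 mm. With the cover home, the centre of its rib (cover_grip) is 26 mm above this point
- key_square_top (a point): centre of the top of the square black key, 20 x 20 mm. The three keys sit in a row along the panel, at its middle and 38 mm either side, in an order that changes. Each stands 7 mm above the panel, moves straight down 5 mm and springs back; 1.4 N starts it, about 5 N brings it to its stop
- key_round_top (a point): centre of the top of the round key (black, diameter 22 mm); otherwise as the square key
- key_bar_top (a point): centre of the top of the bar-shaped key (black, 32 mm across the panel along x by 11 mm along the panel); otherwise as the square key
- key_square (a joint): travel of the square key in m: 0 up, 0.005 at its stop; counts as pressed beyond 0.0035
- key_round (a joint): travel of the round key, likewise
- key_bar (a joint): travel of the bar-shaped key, likewise
- cover_grip (a point): centre of the grip rib on top of the loose cover, half-way up the rib: 44 mm above the cover's lower rim, 11 mm below the rib's top. Rib 16 mm wide (x), 46 mm long (y), 22 mm high. z is up, y along the cover's length; the cover goes on either way round
- cover: the loose cover: grey plastic cap, open side down, 76 mm (x) x 138 mm (y), 33 mm high without rib, inside 70 x 132 x 30 mm, about 0.1 kg; origin mid-rim below. A 6 mm bead runs inside each end wall at the rim. Set over the panel it rests on the catches, rim 12 to 13 mm above the housing; 12 to 16 N pushes it past, the force drops suddenly and the rim meets the housing
- unit: the fixed control unit: grey housing 110 mm (x) x 190 mm (y), 32 mm high; origin under its middle, on the bench, axes as panel_top. A slippery, rounded, sprung steel catch bar, 8 mm thick, 48 mm long, sticks 5 mm out of each end (+y, -y) of the panel, its centre 7 mm below the panel top; it yields up to 6 mm inwards (2 N at first, 10 N at 3 mm)
- solder: bystander: reel of solder, 60 mm across, 30 mm high, origin under its centre
- eraser2: bystander: eraser 19 x 42 x 12 mm, origin under its centre
- came2: bystander: strip of lead came 10 x 85 x 6 mm, origin under its centre
- cutter: bystander: brass glass cutter 14 x 145 x 14 mm, origin under its centre
- block2: bystander: wooden setting block 32 x 60 x 22 mm, origin under its centre
- brush2: bystander: wooden brush 24 x 130 x 26 mm, origin under its centre
Things that resemble listed ones, but are neither listed nor needed, are in the scene too. There is more than one size of the unit; the one meant has the size given above.

How it is judged:
By the outcome, as a careful person would: the job done as asked, in the order asked, and still so for the second after the job is handed in, while the arm keeps its last pose, push and grip.
It also fails if it takes over 72 s, if anything falls off the work surface, if the arm or the gripper's body presses on something with over 40 N, if the wrist force passes 120 N, or if a joint passes its speed limit or range.

## Working session

There is one attempt and no reset: what is moved stays moved. The work goes in short steps, each a Python script; the robot and the scene stay as the last script left them, time stands still between calls to the robot, and variables do not carry over. Pictures are saved under pics/ and viewed, and the job is handed in when it is done.

```bash
ls; mkdir -p pics
python3 - <<'E'
from rig import *
import cv2,numpy as np
np.set_printoptions(precision=3,suppress=True)
for n in ["scene","side","wrist"]:
    im=read_camera(n); cv2.imwrite(f"pics/{n}0.png",im)
    c=calibration(n); print(n,c)
print(current_time(),current_eef_pos(),current_tcp_rot(),current_width(),current_ft_force())
import rig; print([x for x in dir(rig) if x[0]!='_'])
E
```

```text
pics
scene {'intrinsics': array([[406.113,   0.   , 252.333],
       [  0.   , 406.113, 190.955],
       [  0.   ,   0.   ,   1.   ]]), 'world_from_camera': array([[ -0.786,   0.472,  -0.399, 111.639],
       [ -0.618,  -0.61 ,   0.495, 571.46 ],
       [ -0.01 ,   0.636,   0.771, 973.887],
       [  0.   ,   0.   ,   0.   ,   1.   ]])}
side {'intrinsics': array([[452.869,   0.   , 253.476],
       [  0.   , 452.869, 195.101],
       [  0.   ,   0.   ,   1.   ]]), 'world_from_camera': array([[ -0.942,   0.235,  -0.241, 340.326],
       [ -0.336,  -0.625,   0.705, 712.222],
       [  0.015,   0.745,   0.667, 765.564],
       [  0.   ,   0.   ,   0.   ,   1.   ]])}
wrist {'intrinsics': array([[338.699,   0.   , 250.214],
       [  0.   , 338.699, 188.407],
       [  0.   ,   0.   ,   1.   ]]), 'T_tool_cam': array([[  -0.001,    0.956,    0.293,   79.364],
       [   1.   ,    0.001,    0.   ,   -0.12 ],
       [  -0.   ,    0.293,   -0.956, -143.869],
       [   0.   ,    0.   ,    0.   ,    1.   ]])}
0.15 [ 219.748 -637.873  239.858] [ 0.519 -3.098 -0.002] 87.5874521088935 [-0.429 -0.631 -1.057]
['PlanningError', 'calibration', 'close_gripper', 'current_dq', 'current_eef_pos', 'current_ft_force', 'current_ft_torque', 'current_qpos', 'current_tau', 'current_tcp_rot', 'current_time', 'current_width', 'finger_overhang', 'finish_job', 'goto_joints', 'move_straight', 'move_to', 'read_camera', 'sleep', 'solve_ik', 'ungrasp']
```

View pics/scene0.png

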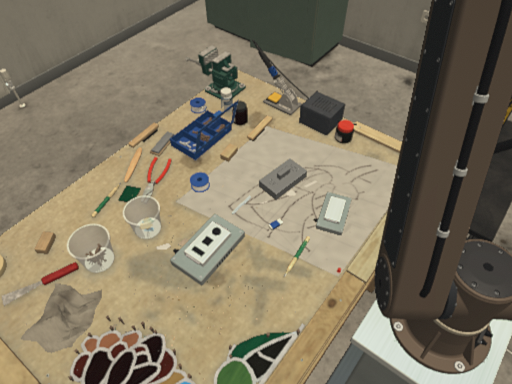

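View pics/side0.png

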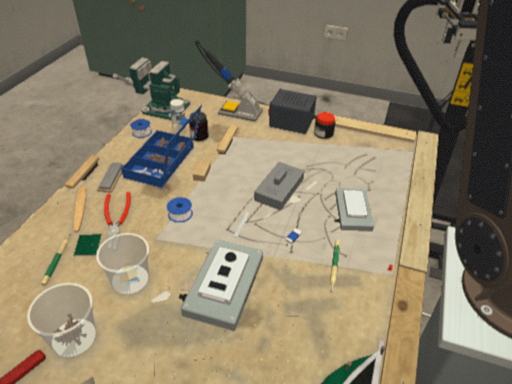

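View pics/wrist0.png

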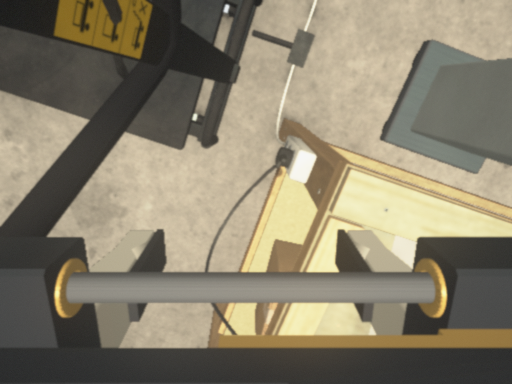

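Candidates: the unit with three keys (scene 209,248; side 223,283) or the small one with a blank panel (scene 333,213; side 354,207). For the cover, the grey ribbed cap (scene 283,179; side 280,185) or the black box (scene 322,112). I'll crop these to check.

Run:
```python
import cv2,numpy as np
a=cv2.imread('pics/side0.png')
c1=cv2.resize(a[235:332,175:275],(400,388),interpolation=cv2.INTER_CUBIC)
c2=cv2.resize(a[150:250,240:390],(600,400),interpolation=cv2.INTER_CUBIC)[:388,:400]
cv2.imwrite('pics/crop1.png',np.hstack([c1,c2]))
b=cv2.imread('pics/scene0.png')
c1=cv2.resize(b[205:290,160:260],(400,340),interpolation=cv2.INTER_CUBIC)
c2=cv2.resize(b[150:235,255:355],(400,340),interpolation=cv2.INTER_CUBIC)
cv2.imwrite('pics/crop2.png',np.hstack([c1,c2]))
```

```text
(no output)
```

View pics/crop1.png

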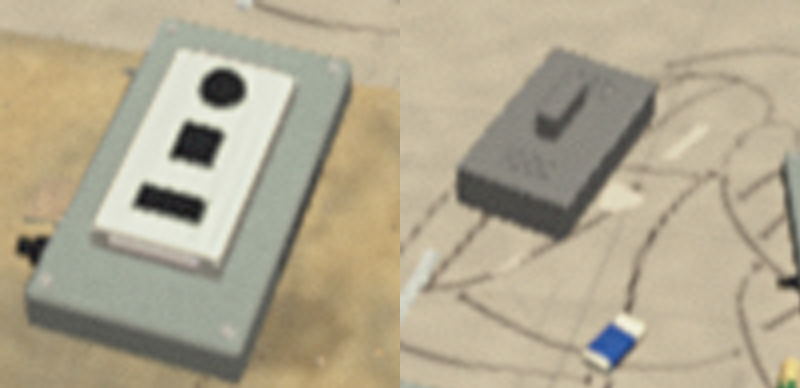

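View pics/crop2.png

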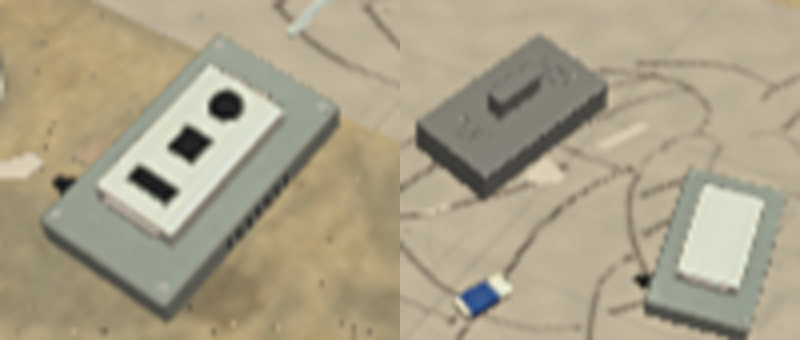

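Choice confirmed: the three-key unit (order round, square, bar along it) and the grey ribbed cover. Next I'll measure them from both views.

```bash
cat > h.py <<'E'
import cv2,numpy as np
np.set_printoptions(precision=2,suppress=True)
def ray(c,uv):
    K=np.asarray(c["intrinsics"]);T=np.asarray(c["world_from_camera"])
    d=np.linalg.inv(K)@np.array([uv[0],uv[1],1.]);d=T[:3,:3]@np.array([d[0],-d[1],-d[2]])
    return T[:3,3],d
def onz(c,uv,z):
    o,d=ray(c,uv);return o+d*(z-o[2])/d[2]
def tri(rays):
    A=0;b=0
    for o,d in rays:
        d=d/np.linalg.norm(d);P=np.eye(3)-np.outer(d,d);A=A+P;b=b+P@o
    return np.linalg.solve(A,b)
E
python3 - <<'E'
from rig import calibration
from h import *
roi={'side':(185,245,260,325),'scene':(172,215,245,282)}
croi={'side':(250,155,310,212),'scene':(255,155,310,202)}
for n in roi:
    im=cv2.imread(f'pics/{n}0.png');c=calibration(n)
    print(n,c.keys())
    x0,y0,x1,y1=roi[n]
    g=im[y0:y1,x0:x1].min(2)
    g3=im[y0:y1,x0:x1].astype(int)
    panel=(g>195).astype(np.uint8)
    cs,_=cv2.findContours(panel,cv2.RETR_EXTERNAL,cv2.CHAIN_APPROX_NONE)
    k=max(cs,key=cv2.contourArea);h=cv2.convexHull(k)
    W=np.array([onz(c,p[0]+[x0,y0],50)[:2] for p in h],np.float32)
    print('panel',cv2.minAreaRect(W))
    m=np.zeros_like(panel);cv2.fillPoly(m,[h],1);m=cv2.erode(m,np.ones((3,3)))
    dark=((g<90)&(m>0)).astype(np.uint8)
    nn,l,s,ce=cv2.connectedComponentsWithStats(dark)
    for i in range(1,nn):
        if s[i,4]>15:
            w=np.clip((150.-g)/110,0,1)*(cv2.dilate((l==i).astype(np.uint8),np.ones((3,3)))) 
            yy,xx=np.mgrid[:g.shape[0],:g.shape[1]]
            u=(w*xx).sum()/w.sum()+x0;v=(w*yy).sum()/w.sum()+y0
            print(s[i],(u,v),onz(c,(u,v),57))
    x0,y0,x1,y1=croi[n]
    cr=im[y0:y1,x0:x1].astype(int);g=cr.mean(2)
    print('cover sample',im[185,268] if n=='side' else im[182,272])
    m=(g<128).astype(np.uint8); m=cv2.morphologyEx(m,cv2.MORPH_OPEN,np.ones((3,3)))
    cv2.imwrite(f'pics/cm_{n}.png',cv2.resize(np.hstack([m*255,g.astype(np.uint8),((g>85)*m*255).astype(np.uint8)]),None,fx=4,fy=4))
E
```

```text
side dict_keys(['intrinsics', 'world_from_camera'])
panel ((576.3936157226562, 191.85589599609375), (62.87405014038086, 116.49988555908203), 2.407517194747925)
[40  8 11  9 72] (np.float64(230.16488787624417), np.float64(256.6347283846984)) [577.17 157.3   57.  ]
[33 21 12 10 85] (np.float64(223.87071458075175), np.float64(270.5607187112763)) [575.53 194.83  57.  ]
[24 36 17  9 85] (np.float64(217.09951651893635), np.float64(285.36956083803386)) [574.02 232.47  57.  ]
cover sample [126 135 139]
scene dict_keys(['intrinsics', 'world_from_camera'])
panel ((577.2910766601562, 188.8870849609375), (61.75526809692383, 115.16537475585938), 2.341019868850708)
[40 13  8  7 45] (np.float64(216.00039471087428), np.float64(230.98657983027434)) [577.47 153.24  57.  ]
[30 22 11  8 52] (np.float64(206.97013606644282), np.float64(240.56847499558225)) [576.22 190.96  57.  ]
[20 32 12  9 48] (np.float64(197.7413918086263), np.float64(250.65150416817687)) [574.38 228.83  57.  ]
cover sample [118 128 131]
```

```bash
sleep 1; ls pics
```

```text
cm_scene.png
cm_side.png
crop1.png
crop2.png
scene0.png
side0.png
wrist0.png
```

Run:
```python
import cv2,numpy as np
a=cv2.imread('pics/side0.png')[155:215,245:315];b=cv2.imread('pics/scene0.png')[150:210,250:320]
o=np.hstack([cv2.resize(x,None,fx=5.6,fy=5.6,interpolation=cv2.INTER_CUBIC) for x in(a,b)])
cv2.imwrite('pics/cov.png',o)
```

```text
(no output)
```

View pics/cov.png

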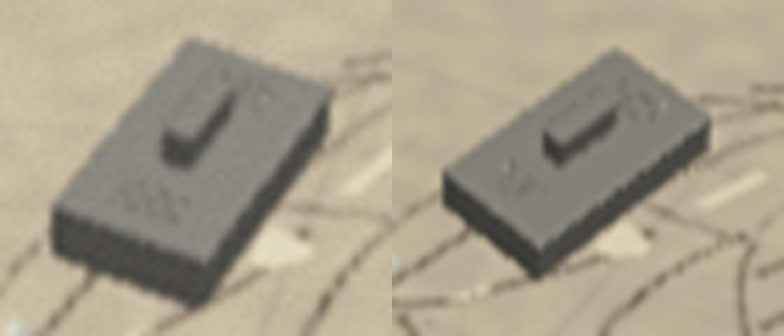

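Run:
```python
from rig import calibration
from h import *
cs,cc=calibration('side'),calibration('scene')
S=np.array([(190,40),(332,95),(207,262),(52,210)])/5.6+[245,155]
C=(np.array([(616,50),(712,122),(538,245),(443,178)])-[392,0])/5.6+[250,150]
for c,P in((cs,S),(cc,C)):
    W=np.array([onz(c,p,33)[:2] for p in P],np.float32);print(W,W.mean(0));print(cv2.minAreaRect(W))
for a,b in zip(S,C): print(tri([ray(cs,a),ray(cc,b)]))
# other bystanders nearby: eraser(blue) position
print(onz(cs,(293,236),10),onz(cs,(354,207),40), onz(cs,(335,265),5))
from rig import *
print(current_qpos(),finger_overhang)
for x,y in((577,191),(520,-100)):
  pass
```

```text
[[ 585.17 -207.77]
 [ 511.72 -191.44]
 [ 532.63  -62.67]
 [ 605.69  -70.94]] [ 558.8  -133.21]
((558.315673828125, -133.78964233398438), (138.35755920410156, 75.06331634521484), 81.46876525878906)
[[ 585.55 -211.56]
 [ 511.46 -198.43]
 [ 536.13  -67.75]
 [ 604.95  -74.21]] [ 559.52 -137.99]
((558.0230102539062, -137.62738037109375), (138.71304321289062, 75.19693756103516), 81.95896911621094)
[ 587.79 -215.9    27.12]
[ 515.45 -207.27   21.11]
[535.45 -68.35  29.67]
[608.64 -79.19  25.5 ]
[481.65  14.13  10.  ] [367.2  -97.33  40.  ] [374.28  59.91   5.  ]
[-0.95  0.36  0.01 -0.   -1.22 -0.29] 14.0
```

```bash
cat >> h.py <<'E'
from scipy.spatial.transform import Rotation as R
def rv(yaw_toolx_deg):
    # tool pointing down with tool x along world angle
    a=np.deg2rad(yaw_toolx_deg);x=np.array([np.cos(a),np.sin(a),0]);z=np.array([0,0,-1.]);y=np.cross(z,x)
    return R.from_matrix(np.stack([x,y,z],1)).as_rotvec()
def wcal(pos,rot,c):
    T=np.eye(4);T[:3,:3]=R.from_rotvec(rot).as_matrix();T[:3,3]=pos
    return {"intrinsics":c["intrinsics"],"world_from_camera":T@np.asarray(c["T_tool_cam"])}
E
python3 - <<'E'
from rig import *
from h import *
for nm,p,yaw in(('unit',(576,192),92.36),('cover',(558.5,-136),81.7)):
  for s in(0,180):
    a=np.deg2rad(yaw+s);t=np.array([np.cos(a),np.sin(a)])
    for z in(250,75):
        q=np.array(p)-(40 if z==250 else 0)*t
        print(nm,s,z,solve_ik([*q,z],rv(yaw+s)))
E
```

```text
unit 0 250 [ 0.58  0.23 -0.15  0.   -1.19  2.6 ]
unit 0 75 [ 0.64  0.4  -0.34  0.   -0.83  2.54]
unit 180 250 [ 0.7   0.26 -0.1   0.   -1.21 -0.66]
unit 180 75 [ 0.64  0.4  -0.34  0.   -0.83 -0.6 ]
cover 0 250 [ 0.03  0.2  -0.19 -0.   -1.18  2.97]
cover 0 75 [ 0.1   0.36 -0.42 -0.   -0.8   2.9 ]
cover 180 250 [ 0.17  0.18 -0.2   0.   -1.18 -0.32]
cover 180 75 [ 0.1   0.36 -0.42  0.   -0.8  -0.25]
```

Run:
```python
from rig import *
from h import *
import json
out={}
for nm,p,yaw in(('cover',(558.5,-136),81.7+180),('unit',(576,192),92.36+180)):
    a=np.deg2rad(yaw);t=np.array([np.cos(a),np.sin(a)])
    q=np.array(p)-40*t
    move_to([*q,250],rv(yaw))
    if nm=='unit': close_gripper(20)
    pos,rot=current_eef_pos(),current_tcp_rot()
    im=read_camera('wrist');cv2.imwrite(f'pics/w_{nm}.png',im)
    out[nm]=[list(map(float,pos)),list(map(float,rot))]
    print(nm,pos,rot,current_time(),current_ft_force(),current_width())
json.dump(out,open('w.json','w'))
```

```text
cover [564.18 -97.14 249.92] [ 2.05 -2.38 -0.  ] 2.4917 [-0.05 -0.02 -0.22] 87.78133980352445
unit [574.36 231.95 250.  ] [-2.27  2.18 -0.  ] 5.2083 [ 0.32 -0.95  0.01] 0.20422550416768262
```

View pics/w_cover.png

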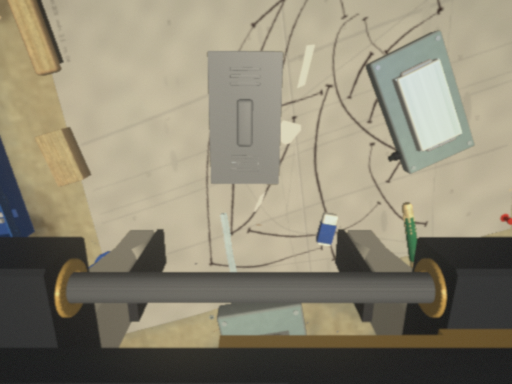

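View pics/w_unit.png

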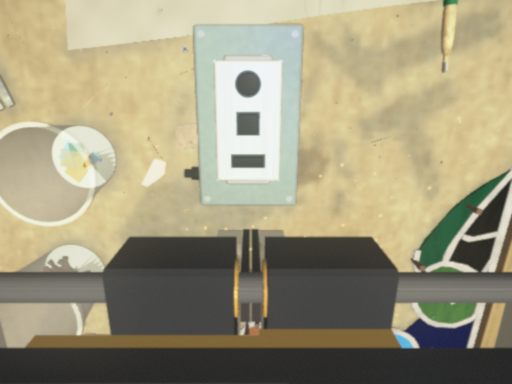

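The cover shows at (245,118) with its rib at (245,122). The unit shows round (248,83), square (248,123) and bar (248,161) keys.

Run:
```python
from rig import calibration
from h import *
import json
w=json.load(open('w.json'));cw=calibration('wrist')
c=wcal(*w['unit'],cw);im=cv2.imread('pics/w_unit.png').astype(np.float32)
x0,y0,x1,y1=205,50,290,192
g=im[y0:y1,x0:x1].max(2);mn=im[y0:y1,x0:x1].min(2)
cs,_=cv2.findContours((mn>228).astype(np.uint8),cv2.RETR_EXTERNAL,cv2.CHAIN_APPROX_NONE)
h=cv2.convexHull(max(cs,key=cv2.contourArea))
W=np.array([onz(c,p[0]+[x0,y0],50)[:2] for p in h],np.float32);print('panel',cv2.minAreaRect(W))
n,l,s,ce=cv2.connectedComponentsWithStats((g<110).astype(np.uint8))
for i in range(1,n):
    if s[i,4]>60:
        ys,xs=np.where(l==i);pts=np.stack([xs+x0,ys+y0],1)
        Wp=np.array([onz(c,p,57)[:2] for p in pts]);print(s[i],ce[i]+[x0,y0],Wp.mean(0),cv2.minAreaRect(Wp.astype(np.float32)))
c=wcal(*w['cover'],cw);im=cv2.imread('pics/w_cover.png').astype(np.float32)
x0,y0,x1,y1=195,40,300,195
sub=im[y0:y1,x0:x1];print('col',im[150,225],im[120,245],im[150,300])
sat=sub.max(2)
m=((sat<138)).astype(np.uint8);m=cv2.morphologyEx(m,cv2.MORPH_OPEN,np.ones((7,7)))
cs,_=cv2.findContours(m,cv2.RETR_EXTERNAL,cv2.CHAIN_APPROX_NONE);k=max(cs,key=cv2.contourArea);print(cv2.boundingRect(k),[x0,y0])
for z in(33,):
    W=np.array([onz(c,p[0]+[x0,y0],z)[:2] for p in cv2.convexHull(k)],np.float32);print('cover',cv2.minAreaRect(W))
cv2.imwrite('pics/cc.png',cv2.resize(sub.astype(np.uint8),None,fx=3.7,fy=3.7,interpolation=cv2.INTER_CUBIC))
```

```text
panel ((578.6204833984375, 189.3439178466797), (61.50126647949219, 114.56033325195312), 2.269491195678711)
[ 32  22  22  24 414] [247.4   83.58] [580.6  151.81] ((580.5135498046875, 151.80612182617188), (20.009780883789062, 20.875621795654297), 2.288351535797119)
[ 33  64  20  20 397] [247.52 123.48] [579.08 189.23] ((579.1167602539062, 189.29995727539062), (18.806060791015625, 18.445066452026367), 2.291597604751587)
[ 28 106  30  11 329] [247.46 160.98] [577.73 226.8 ] ((577.7042846679688, 226.8297119140625), (29.559675216674805, 10.36164379119873), 2.294551134109497)
col [130. 141. 145.] [136. 148. 152.] [157. 183. 192.]Traceback (most recent call last):
  File "<stdin>", line 21, in <module>
ValueError: max() iterable argument is empty
```

Run:
```python
from rig import calibration
from h import *
import json
w=json.load(open('w.json'));cw=calibration('wrist')
c=wcal(*w['cover'],cw);im=cv2.imread('pics/w_cover.png').astype(np.float32)
x0,y0,x1,y1=195,40,300,195
sub=im[y0:y1,x0:x1]
cv2.imwrite('pics/cc.png',cv2.resize(sub.astype(np.uint8),None,fx=3.7,fy=3.7,interpolation=cv2.INTER_CUBIC))
d=sub[...,2]-sub[...,0]
m=((d<24)&(sub[...,2]<165)).astype(np.uint8);m=cv2.morphologyEx(cv2.morphologyEx(m,cv2.MORPH_CLOSE,np.ones((5,5))),cv2.MORPH_OPEN,np.ones((11,11)))
cs,_=cv2.findContours(m,cv2.RETR_EXTERNAL,cv2.CHAIN_APPROX_NONE);k=max(cs,key=cv2.contourArea);print(cv2.boundingRect(k),[x0,y0],cv2.minAreaRect(k))
W=np.array([onz(c,p[0]+[x0,y0],33)[:2] for p in cv2.convexHull(k)],np.float32);print('cover',cv2.minAreaRect(W))
cv2.imwrite('pics/cm.png',cv2.resize(m*255,None,fx=3.7,fy=3.7))
```

```text
(13, 11, 75, 133) [195, 40] ((50.0, 77.0), (132.0, 74.0), 90.0)
cover ((563.912109375, -140.74346923828125), (136.66273498535156, 75.14134216308594), 81.10092163085938)
```

View pics/cc.png

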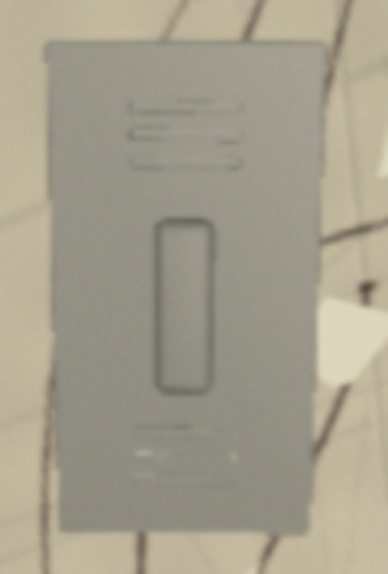

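```bash
cat >> h.py <<'E'
import rig
def press(p,yaw,ztop,fmax=9,zmin=0):
    rig.move_to([p[0],p[1],ztop+14+15],rv(yaw))
    rig.move_straight([p[0],p[1],ztop+14+2],vel=80)
    f0=np.array(rig.current_ft_force());log=[];z=ztop+14+2
    while z>zmin:
        z-=1.;rig.move_straight([p[0],p[1],z],vel=30)
        f=np.array(rig.current_ft_force())-f0;log.append((z,round(rig.current_eef_pos()[2],1),f.round(1).tolist()))
        if f[2]>fmax: break
    rig.sleep(0.15)
    print('hold',rig.current_eef_pos(),np.array(rig.current_ft_force())-f0)
    rig.move_straight([p[0],p[1],ztop+14+15],vel=80)
    for l in log:print(l)
    print('t',rig.current_time())
E
python3 - <<'E'
from h import *
c=np.array([578.2,190.2]);a=np.deg2rad(2.3);u=np.array([-np.sin(a),np.cos(a)])
press(c,272.3,57,zmin=63)
E
```

```text
hold [578.48 190.37  66.16] [-2.28  0.72 12.53]
(72.0, np.float64(72.4), [0.9, -0.5, -0.7])
(71.0, np.float64(71.2), [0.6, -0.5, 1.3])
(70.0, np.float64(70.2), [0.8, 0.1, 2.4])
(69.0, np.float64(69.1), [1.4, -0.2, 2.7])
(68.0, np.float64(68.1), [1.3, 0.4, 3.4])
(67.0, np.float64(67.2), [1.5, 1.7, 4.0])
(66.0, np.float64(66.3), [1.3, 0.9, 6.6])
(65.0, np.float64(66.1), [-2.8, 0.5, 12.9])
t 8.8
```

Square key bottomed at 5 mm, with the force rising from 4 N to 13 N. Next the round key, then the bar.

Run:
```python
from h import *
c=np.array([578.2,190.2]);a=np.deg2rad(2.3);u=np.array([-np.sin(a),np.cos(a)])
press(c-38*u,272.3,57,zmin=63)
press(c+38*u,272.3,57,zmin=63)
p=c+38*u
rig.move_straight([p[0],p[1],200],vel=200)
cv2.imwrite('pics/s1.png',rig.read_camera('side'))
rig.ungrasp()
# above the cover, wrist view
p=np.array([562.5,-139.]);yaw=261.2
rig.move_to([p[0],p[1],140],rv(yaw));print(rig.current_time(),rig.current_width())
pos,rot=rig.current_eef_pos(),rig.current_tcp_rot();cv2.imwrite('pics/w2.png',rig.read_camera('wrist'));print(pos,rot)
```

```text
hold [579.95 152.4   66.16] [-3.18  1.48 13.99]
(72.0, np.float64(72.0), [0.6, 1.1, -0.1])
(71.0, np.float64(71.2), [-0.6, 0.8, 1.1])
(70.0, np.float64(70.2), [-0.2, 2.2, 1.9])
(69.0, np.float64(69.1), [-0.8, 2.4, 3.0])
(68.0, np.float64(68.1), [-0.3, 2.9, 3.0])
(67.0, np.float64(67.1), [-0.4, 3.0, 5.1])
(66.0, np.float64(66.3), [-1.5, 2.7, 7.6])
(65.0, np.float64(66.1), [-2.8, 3.4, 13.5])
t 11.9583
hold [576.9  228.2   66.11] [-0.13 -2.71 12.5 ]
(72.0, np.float64(72.1), [0.7, 0.2, -1.8])
(71.0, np.float64(71.3), [1.8, -0.4, 0.1])
(70.0, np.float64(70.2), [2.5, -2.2, 1.1])
(69.0, np.float64(69.1), [2.4, -1.8, 1.9])
(68.0, np.float64(68.1), [3.3, -1.6, 2.8])
(67.0, np.float64(67.1), [3.0, -2.5, 3.6])
(66.0, np.float64(66.3), [2.6, -2.2, 5.0])
(65.0, np.float64(66.1), [0.0, -2.3, 11.9])
t 15.2417
18.8417 87.65881471940892
[ 563.13 -138.24  140.3 ] [-2.05  2.38 -0.  ]
```

View pics/w2.png

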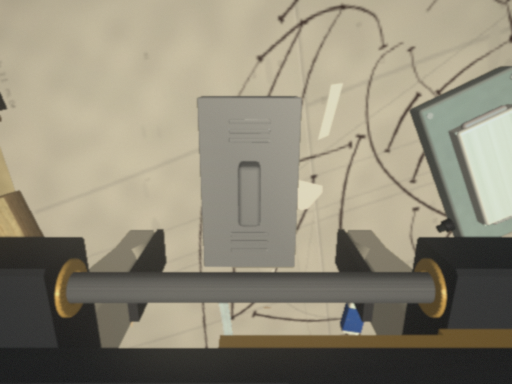

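View pics/s1.png

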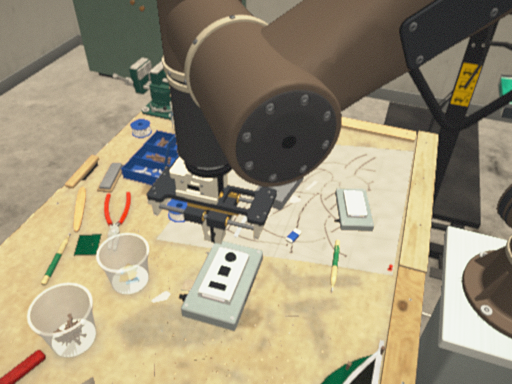

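Run:
```python
from h import *
cw=rig.calibration('wrist');pos,rot=rig.current_eef_pos(),rig.current_tcp_rot()
c=wcal(pos,rot,cw);im=cv2.imread('pics/w2.png')
s=im[150:270,190:310];cv2.imwrite('pics/w2c.png',cv2.resize(s,None,fx=5,fy=5,interpolation=cv2.INTER_CUBIC))
print('rib',onz(c,(249.5,194),55))
for v in(110,250):
    print([onz(c,(u,v),33)[:2] for u in ((198.5,300.5) if v==110 else (204.5,296))])
print([onz(c,(u,v),33)[:2] for u,v in((250,96.5),(250,266))])
```

```text
rib [ 563.26 -143.08   55.  ]
[array([ 591.12, -204.86]), array([ 518.12, -193.59])]
[array([608.39, -93.85]), array([534.09, -82.41])]
[array([ 552.81, -208.5 ]), array([573.7 , -73.54])]
```

View pics/w2c.png

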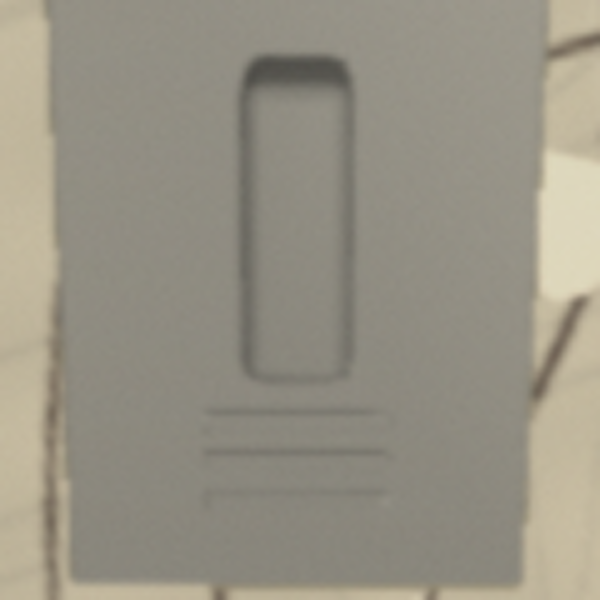

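Run:
```python
from h import *
p=np.array([562.3,-140.2]);yaw=261.4
rig.move_to([*p,90],rv(yaw))
rig.move_straight([*p,49],vel=80)
print(rig.current_eef_pos(),rig.current_ft_force())
rig.close_gripper(40)
print(rig.current_width(),rig.current_ft_force(),rig.current_ft_torque())
pos,rot=rig.current_eef_pos(),rig.current_tcp_rot();cv2.imwrite('pics/w3.png',rig.read_camera('wrist'))
cv2.imwrite('pics/s3.png',rig.read_camera('scene'))
print(pos,rot,rig.current_time())
```

```text
[ 562.64 -140.26   49.36] [-0.25  0.08 -0.41]
15.754395548819838 [0.44 0.46 0.55] [-0.01 -0.02 -0.  ]
[ 562.36 -140.21   49.02] [-2.05  2.38 -0.  ] 21.0917
```

View pics/w3.png

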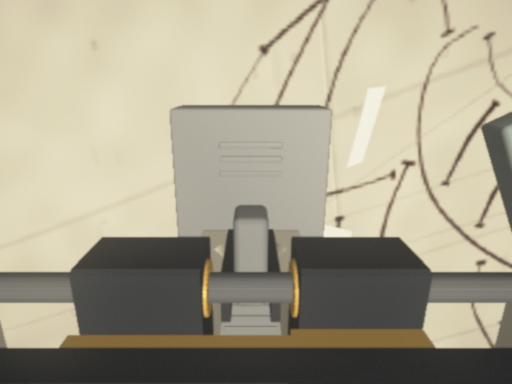

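Run:
```python
from h import *
cw=rig.calibration('wrist');pos,rot=rig.current_eef_pos(),rig.current_tcp_rot()
c=wcal(pos,rot,cw);im=cv2.imread('pics/w3.png')
s=im[95:245,165:335];cv2.imwrite('pics/w3c.png',cv2.resize(s,None,fx=4,fy=4,interpolation=cv2.INTER_CUBIC))
Rm=R.from_rotvec(rot).as_matrix()
def tool(uv,z): return Rm.T@(onz(c,uv,z)-pos)
for uv,z in(((173,107),33),((329,107),33),((250,107),33),((175,170),33),((327,170),33),((250.5,215),55)): print(uv,tool(uv,z))
g=im.astype(int)
print(im[160,165:185,2],im[160,318:338,2]);print(im[98:115,230,2])
```

```text
(173, 107) [ 69.63 -35.67  15.99]
(329, 107) [69.54 36.05 15.99]
(250, 107) [69.59 -0.27 15.99]
(175, 170) [ 39.83 -36.73  15.99]
(327, 170) [39.74 37.08 15.99]
(250.5, 215) [25.05 -0.09 -6.01]
[228 227 228 227 227 227 224 209 172 168 176 175 175 176 176 174 176 175
 175 175] [188 187 188 187 188 188 188 188 186 184 197 221 228 228 224 218 215 216
 219 222]
[226 226 225 224 221 216 193 138 105 112 134 157 174 182 182 182 182]
```

View pics/w3c.png

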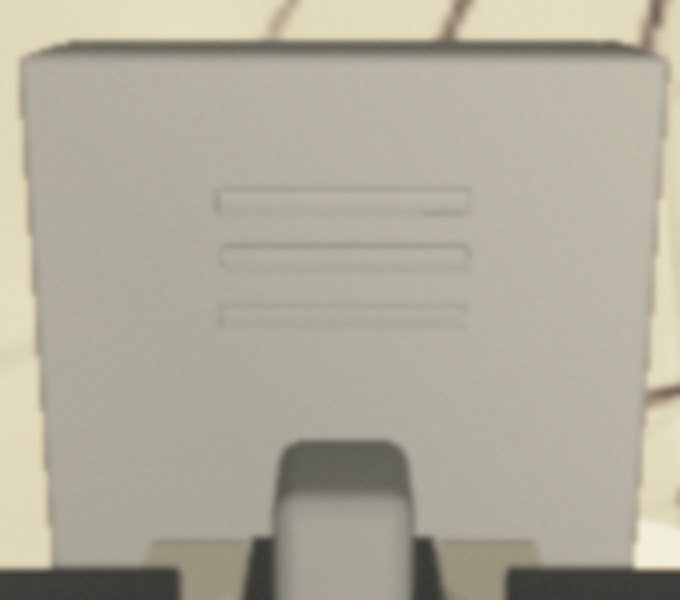

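Run:
```python
from h import *
import json
p=np.array(rig.current_eef_pos())
rig.move_straight([p[0],p[1],165],vel=150)
a=np.deg2rad(272.3);t=np.array([np.cos(a),np.sin(a)])
q=np.array([578.6,190.2])-105*t
rig.move_to([*q,165],rv(272.3))
pos,rot=rig.current_eef_pos(),rig.current_tcp_rot();cv2.imwrite('pics/w4.png',rig.read_camera('wrist'))
print(pos,rot,rig.current_time(),rig.current_width(),rig.current_ft_force())
json.dump([list(map(float,pos)),list(map(float,rot))],open('w4.json','w'))
```

```text
[574.64 294.   164.94] [ 2.26 -2.18  0.  ] 23.6667 15.602717053945518 [-0.34 -0.67  0.05]
```

View pics/w4.png

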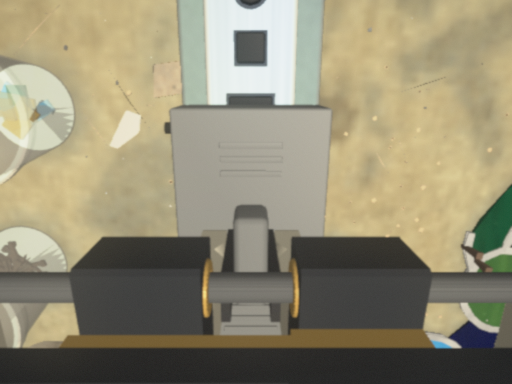

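Run:
```python
from h import *
import json
w=json.load(open('w4.json'));c=wcal(*w,rig.calibration('wrist'))
im=cv2.imread('pics/w4.png');pos=np.array(w[0]);Rm=R.from_rotvec(w[1]).as_matrix()
x0,y0,x1,y1=190,15,310,80
g=im[y0:y1,x0:x1].max(2);n,l,s,ce=cv2.connectedComponentsWithStats((g<110).astype(np.uint8))
for i in range(1,n):
    if s[i,4]>60: uv=ce[i]+[x0,y0];W=onz(c,uv,57);print(s[i],uv,W,Rm.T@(W-pos))
r=im[45,190:315].min(1);d=np.diff(r.astype(int));print(list(zip(range(190,314),d))[int(0):0]);idx=[i+190 for i in range(len(d)) if abs(d[i])>12];print(idx)
# panel edges at several rows
for v in(20,50,80):
    r=im[v,195:310].min(1)>215;k=np.where(r)[0]+195
    print(v,k.min(),k.max(),[onz(c,(u,v),50)[:2] for u in(k.min()-.5,k.max()+.5)])
```

```text
[ 45  16  31  33 948] [250.33  47.33] [578.76 190.03  57.  ] [104.02  -0.1  107.97]
[]
[205, 206, 232, 233, 234, 235, 264, 265, 266, 267, 293, 294, 295]
20 207 294 [array([609.83, 172.92]), array([548.83, 170.63])]
50 208 294 [array([609.12, 192.25]), array([547.37, 189.93])]
80 209 293 [array([608.38, 212.54]), array([546.55, 210.21])]
```

```bash
cat > pl.py <<'E'
from h import *
import sys
def steps(p,z,zend,fmax,st=1.0,flat=8):
    f0=np.array(rig.current_ft_force())*0
    while z>zend:
        z-=st;rig.move_straight([p[0],p[1],z],vel=30)
        f=np.array(rig.current_ft_force());e=rig.current_eef_pos();print(z,e.round(1) if hasattr(e,'round') else e,f.round(1),np.array(rig.current_ft_torque()).round(2))
        if f[2]>fmax or np.hypot(f[0],f[1])>flat:break
    return z
E
python3 - <<'E'
from pl import *
p=[578.7,190.7]
rig.move_straight([*p,165],vel=150);rig.move_straight([*p,108],vel=120)
print(rig.current_ft_force(),rig.current_ft_torque())
z=steps(p,108,92,8)
cv2.imwrite('pics/s5.png',rig.read_camera('side'));cv2.imwrite('pics/c5.png',rig.read_camera('scene'))
print(rig.current_time(),rig.current_width())
E
```

```text
[-0.64  0.26 -0.9 ] [ 0.02  0.05 -0.04]
107.0 [579.1 191.  107.8] [ 0.5 -0.9 -0.7] [ 0.05  0.14 -0.09]
106.0 [578.7 190.7 106.1] [-0.6  0.9 -0.4] [0.06 0.12 0.04]
105.0 [578.6 190.6 104.9] [ 0.2  0.4 -0.8] [0.   0.09 0.01]
104.0 [578.6 190.7 103.9] [ 0.4  0.3 -1.2] [ 0.01  0.13 -0.02]
103.0 [578.6 190.7 102.9] [ 0.1 -0.6 -0.6] [ 0.07  0.07 -0.  ]
102.0 [578.6 190.7 101.9] [-0.9  0.6 -1.2] [ 0.08  0.07 -0.06]
101.0 [578.7 190.7 100.9] [ 0.   0.5 -1.1] [ 0.02  0.14 -0.04]
100.0 [578.7 190.7  99.9] [ 0.1 -0.2 -1.4] [0.04 0.16 0.01]
99.0 [578.7 190.7  98.9] [-0.5  0.6 -1. ] [ 0.03  0.11 -0.03]
98.0 [578.7 190.7  97.9] [ 0.3  0.  -1. ] [-0.06  0.11  0.03]
97.0 [578.7 190.7  96.9] [-0.1  1.2 -0.9] [ 0.04  0.12 -0.05]
96.0 [578.6 190.7  95.9] [ 0.4  0.2 -1.4] [ 0.06  0.1  -0.05]
95.0 [578.7 190.7  94.9] [ 0.  -0.3  0.1] [-0.02  0.08 -0.04]
94.0 [578.8 190.6  94. ] [-0.4 -0.2 -0.6] [-0.16  0.02  0.05]
93.0 [579.  190.7  93.5] [ 0.5 -0.6  4.1] [-0.5   0.3  -0.01]
92.0 [579.3 190.9  93. ] [-1.   0.1  7.9] [-0.55  0.74 -0.08]
29.2417 15.827899610639923
```

Run:
```python
import cv2,numpy as np
a=cv2.imread('pics/s5.png')[170:335,150:290];b=cv2.imread('pics/c5.png')[170:290,140:270]
cv2.imwrite('pics/v5.png',np.hstack([cv2.resize(x,(400,450),interpolation=cv2.INTER_CUBIC) for x in(a,b)]))
```

```text
(no output)
```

View pics/v5.png

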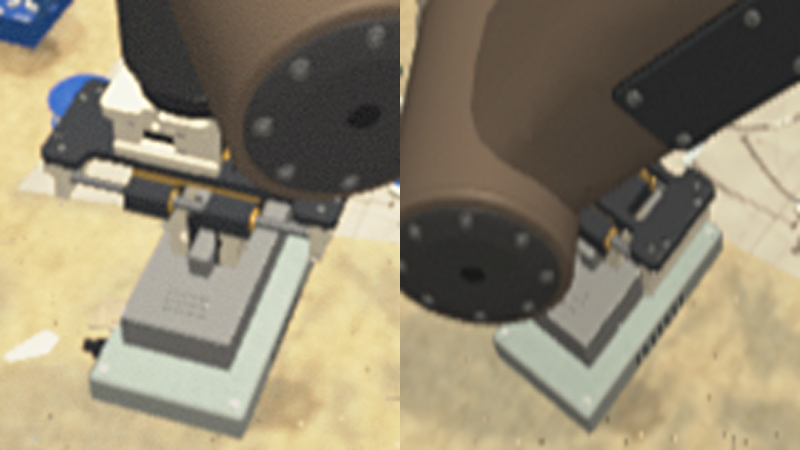

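Run:
```python
from pl import *
rig.close_gripper(60)
p=[578.7,190.7]
z=steps(p,92,86,30,st=0.5,flat=12)
print(rig.current_time(),rig.current_width())
cv2.imwrite('pics/s6.png',rig.read_camera('side')[170:335,150:290])
```

```text
91.5 [579.3 190.9  92.9] [-2.4 -0.3 10.3] [-0.53  0.97 -0.04]
91.0 [579.5 190.9  92.7] [-2.9 -0.2 11.9] [-0.64  1.2  -0.01]
90.5 [579.6 191.   92.4] [-2.5 -0.7 13.3] [-0.78  1.22  0.03]
90.0 [579.7 190.9  92. ] [-3.4 -0.1 14.9] [-0.81  1.24 -0.03]
89.5 [579.9 191.   91.6] [-3.4 -0.9 13.9] [-0.88  1.09  0.02]
89.0 [580.  191.   91.1] [-1.3 -2.  13.5] [-0.98  0.94 -0.02]
88.5 [580.1 190.9  90.6] [-0.8 -2.7 13.6] [-1.05  0.65 -0.01]
88.0 [580.1 190.9  89.9] [-1.8 -2.8 11.5] [-1.08  0.32  0.  ]
87.5 [580.1 190.8  89.1] [ 0.1 -2.5  9.1] [-1.09 -0.14 -0.01]
87.0 [580.  190.7  88.1] [ 2.6 -3.3  4.6] [-1.16 -0.7   0.02]
86.5 [579.6 190.7  86.8] [ 4.7 -2.5 -0.9] [-1.23 -1.81  0.07]
86.0 [578.6 190.4  85.1] [ 4.6 -2.3 -5.5] [-0.91 -1.75  0.08]
32.4583 15.14326246965721
```

Run:
```python
from pl import *
p=[578.7,190.7]
z=steps(p,86,76.5,25,st=0.5,flat=15)
rig.sleep(0.3)
print(rig.current_eef_pos(),rig.current_ft_force(),rig.current_ft_torque(),rig.current_time(),rig.current_width())
for n in('side','scene'): cv2.imwrite(f'pics/{n}7.png',rig.read_camera(n))
a=cv2.imread('pics/side7.png')[170:335,150:290];b=cv2.imread('pics/scene7.png')[170:290,140:270]
cv2.imwrite('pics/v7.png',np.hstack([cv2.resize(x,(400,450),interpolation=cv2.INTER_CUBIC) for x in(a,b)]))
cv2.imwrite('pics/w7.png',rig.read_camera('wrist'))
```

```text
85.5 [578.  190.3  84.2] [ 5.  -2.4 -9.7] [-0.77 -1.85  0.02]
85.0 [578.  190.4  84.1] [  4.4  -1.7 -12.3] [-0.89 -1.49  0.03]
84.5 [578.  190.4  84. ] [  1.1  -3.4 -10.3] [-0.99 -0.66 -0.  ]
84.0 [578.1 190.4  83.9] [-0.7 -3.8 -7.9] [-1.14  0.3   0.05]
83.5 [578.3 190.5  83.5] [-2.1 -2.9 -6.4] [-1.2   0.78  0.03]
83.0 [578.5 190.6  82.9] [-1.7 -3.7 -6.1] [-1.28  0.75 -0.01]
82.5 [578.9 190.7  82.6] [-1.4 -4.1 -4.7] [-1.43  0.53 -0.09]
82.0 [579.  191.   82.2] [-0.6 -3.1 -4.5] [-1.08  0.3  -0.02]
81.5 [579.1 191.1  81.8] [-0.  -2.4 -3.4] [-0.8   0.26 -0.08]
81.0 [579.2 191.   81.5] [ 0.5 -1.8 -1. ] [-0.62  0.21  0.01]
80.5 [579.2 191.   81. ] [ 0.7 -1.5  2.1] [-0.58 -0.03  0.01]
80.0 [579.3 191.   81. ] [-1.7 -1.2  6.8] [-0.65  0.58  0.03]
79.5 [579.3 191.   81. ] [-2.1 -1.9 10. ] [-0.69  1.22 -0.03]
79.0 [579.3 191.   80.9] [-3.6 -2.4 14.5] [-0.81  1.91 -0.04]
78.5 [579.3 191.   81. ] [-5.8 -1.5 17.9] [-0.87  2.5  -0.05]
78.0 [579.3 191.   80.9] [-7.1 -3.2 22.1] [-0.92  3.12 -0.02]
77.5 [579.3 191.   80.9] [-10.2  -2.5  24.9] [-1.04  3.72 -0.03]
77.0 [579.3 191.   80.9] [-11.2  -3.1  28.4] [-1.09  4.41 -0.09]
[579.31 191.04  80.91] [-11.22  -3.06  29.6 ] [-1.07  4.34 -0.05] 37.3083 15.33824531748036
```

View pics/v7.png

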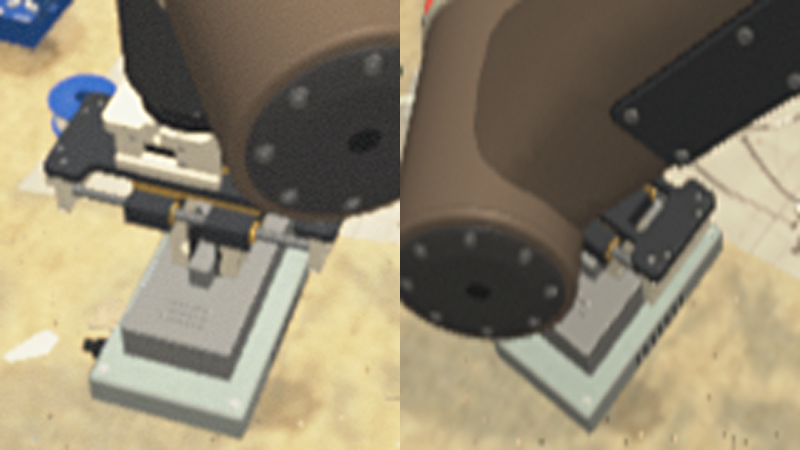

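View pics/w7.png

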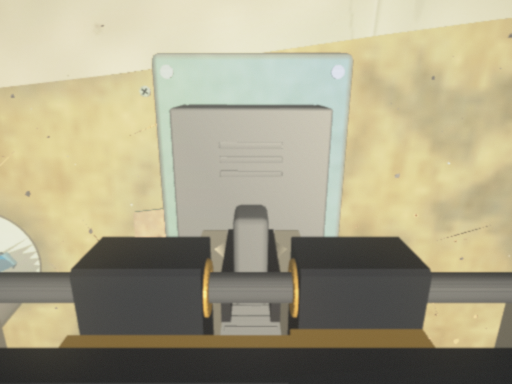

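Run:
```python
from pl import *
def st():
    Rm=R.from_rotvec(rig.current_tcp_rot()).as_matrix()
    print(rig.current_eef_pos(),'tilt z axis',Rm[:,2].round(4),rig.current_ft_force(),rig.current_ft_torque(),rig.current_time())
st()
rig.move_straight([580.2,190.9,77.0],vel=20);rig.sleep(.2);st()
a=cv2.imread('pics/side7.png')[225:320,180:270];cv2.imwrite('pics/v8.png',cv2.resize(a,None,fx=6,fy=6,interpolation=cv2.INTER_CUBIC))
```

```text
[579.29 191.01  80.89] tilt z axis [ 0.  0. -1.] [-11.36  -2.68  29.3 ] [-1.12  4.34 -0.11] 37.4583
[579.33 190.99  80.88] tilt z axis [ 0.  0. -1.] [-16.86  -1.94  34.49] [-0.64  6.67 -0.05] 37.9083
```

View pics/v8.png

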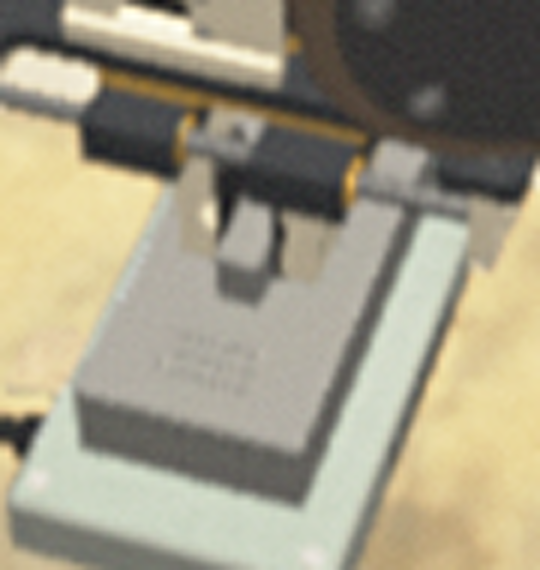

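Run:
```python
from pl import *
def st():
    print(rig.current_eef_pos(),rig.current_ft_force(),rig.current_ft_torque(),rig.current_time(),rig.current_width())
rig.move_straight([577.3,190.7,77.0],vel=20);rig.sleep(.3);st()
f=rig.current_ft_force()
if 15<f[2]<36:
    rig.sleep(.5);st();rig.finish_job()
```

```text
[579.25 191.07  80.93] [-4.82 -4.68 24.73] [-1.74  2.15 -0.05] 38.5 15.521082535623405
[579.23 191.03  80.91] [-5.17 -4.49 25.16] [-1.8   2.1  -0.06] 39.0 15.230264278102167
the job is handed in; nothing more can be done
```

The three keys were pressed in the order asked, the cover snapped on over the key panel, and the job was handed in at about 39 s with the arm still pressing it down.

- **Keys:** I pressed square, then round, then bar. Each went down 5 mm to a hard stop with 12–14 N on it, and was released before the next. No picture or reading checked afterwards that each key came fully back up, though none looked stuck.
- **Cover:** I gripped it by its rib and set it over the panel, where it met the catches at the expected height. It passed them at about 15 N and the force then dropped sharply.
- **Final fit:** The cover came to a rigid stop with the TCP at 80.9 mm, against 81 mm predicted for flush. The tool was vertical, and the grip had not shifted in the wrist picture. The visible end of the cover looks seated in the side picture; the far end is hidden by the gripper.
- **Final push:** The arm was pressing down with about 25 N when I handed in. A sideways push of about 7 N remained. My first try at reducing it went the wrong way, taking it to 17 N, and I corrected it before finishing.
- **Disagreement in position:** The fixed cameras differed from the wrist camera by 2–7 mm. I used the wrist camera, and its positions agreed with the contact.
- **Other things on the bench:** The arm touched nothing else that I noticed. I made no separate before-and-after check of them.

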